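# Open the push-and-turn tablet bottle in the one-hand clamp

## Robot

A 6-joint arm with a two-finger parallel gripper is mounted at the origin on a cart in front of the work surface, level with it; the furniture and walls round the work are solid. World frame = base frame: x ahead of the robot, y to its left, z up, the work surface at z = 0. Lengths are in m, angles in degrees, forces in N, time in s.
With the tool pointing down it reaches from about 0.325 to 0.85 m from the base axis. Payload 15.5 kg.
Tool frame: the origin (TCP) lies midway between the tips of the shut fingers; the grasp point (between the pads) lies 19 mm behind it; y points along the fingers, x is the direction in which the jaws open and shut, and the axes are right-handed (so a half turn about y gives the same grasp; the last joint's range is limited). The gripper opens to 91 mm and grips with 3 to 60 N. Pads are 32 mm wide; open, the fingers measure 118 mm over their backs; the gripper's body (76 mm by 178 mm) begins 60 mm behind the grasp point.
Start: joints at [63.627, 28.281, 77.091, -0, 74.628, -5.472], TCP at [0.223, 0.584, 0.18] pointing down, gripper open.
Joint ranges: [-166.48, 166.48], [-47.26, 123.95], [12.59, 153.08], [-70.14, 250.14], [6.76, 159.57], [-176.63, 176.63]. Speed limits (degrees/s): [108.29, 108.29, 147.25, 172.46, 172.46, 172.46].

## Interface

Orientations are given as a 3x3 rotation matrix whose columns are the frame's x, y, z axes.
In Python, from bench import ctrl gives the robot as it stands. The module is installed in compiled form; this text tells all that it offers. Calls block until the motion is done:
- ctrl.goto(position, orientation): joint-space move of the TCP to a pose.
- ctrl.move_l(position, vel=0.15, ori=None, contact_N=None): straight line of the TCP; ori=None keeps the orientation; vel is the mean speed in m/s. With contact_N (N) it stops when the force on the tool has changed by that much, and returns True; else False.
- ctrl.movej(angles): joint-space move.
- ctrl.command_gripper(opening): opening from 0.0 (shut) to 1.0 (fully open); the grip force is fixed at half the most; returns when the fingers have stopped.
- ctrl.sleep(seconds).
- ctrl.ik(position, orientation): joint angles nearest the present ones, or None.
- ctrl.read_camera(name): name is "scene" or "top"; returns the picture (480x640x3 uint8, blue, green, red); there is no depth.
- ctrl.camera_params(name): a dict with "fx", "fy", "cx", "cy" (pixels), "D" ([k1, k2, p1, p2, k3] as OpenCV has them; the pictures are not rectified), "pose" (4x4, takes a point from camera to world coordinates). Camera axes: x right, y up, looking along -z (the intrinsics and any distortion apply to the point x, -y, -z); pixel columns grow to the right and rows downward; lengths in m; the calibration is good to about 2 mm. A picture is of the moment at which its call begins. camera_params takes no time and is no camera call.
A pose or a line that the arm cannot do raises ctrl.MotionError and nothing moves.
- ctrl.sign_off(): hands the job in, once; it reports no verdict.
Readings, each from a call of its own:
- ctrl.current_t(): time.
- ctrl.current_q(): joint angles.
- ctrl.current_dq(): joint speeds.
- ctrl.current_effort(): joint torques, N m.
- ctrl.current_tool_pos(): TCP position.
- ctrl.current_eef_rot(): TCP orientation.
- ctrl.current_contact_force(): force on the tool from outside, world axes, zero at the start.
- ctrl.current_wrist_torque(): the same for the moment, N m.
- ctrl.current_grip_width(): opening from 0.0 (shut) to 1.0 (fully open).
Only numpy, scipy, OpenCV 4.12 (cv2) and the standard library are available. Lean on these libraries where they do the work, as an engineer would, in place of code of your own. Each camera call takes 0.05 s, during which the arm holds its last target. There are 200 camera calls.

## Task

Open the amber tablet bottle that stands in the one-hand bottle clamp on the worktop: first slide the clamp's orange grip towards the bottle all the way to its end stop so that the jaws hold the bottle, then push the white safety cap down, keep it down while turning it anticlockwise (seen from above) about a sixth of a turn out of its catches, and lift it off. The bottle stays standing in the closed clamp and the breakfast things round it stay where they are. Finish while still holding the cap: keep it gripped, level and still, a few centimetres straight above the open bottle, and do not put it down.

Things in the scene. Friction and masses are not known exactly. Their poses are not given: they have to be found in the camera images.
- clamp: one-hand bottle clamp, fixed: light wooden board 226 long (x) x 104 wide, top 18 above the worktop, from x = -168 to +58. Origin on the worktop under the bottle's place; x points from the orange grip to the bottle. White fixed jaw, inner face at x = +29.5, with two side lips; white sliding jaw, 82 wide, inner face at x = -29.5 when closed; both 64 high above the worktop
- clamp_slide (a joint): travel of the sliding jaw and its orange grip towards the bottle (clamp +x), m: 0 = fully open, 0.036 = end stop (jaws closed on the bottle, 1 mm play). Starts between 0 and 0.018. Takes about 10 N to move and stays where it is left
- slide_grip (a point): orange grip on the sliding jaw, point 55 above the worktop on its middle axis: upright block 16 thick along clamp x, 24 wide along clamp y, free from 35 to its top 69 above the worktop. Closed, it stands 100 from the clamp origin towards clamp -x. Axes as the clamp's
- bottle_mouth (a point): centre of the bottle's rim, 128 above its foot, 146 above the worktop. Amber square bottle 58 x 58, body 88 high, shoulder to 99, round neck 34 diameter; z up, x and y square to its sides. It stands loose and a little askew (up to 7 mm and 0.05 rad) on the board; the closing jaw squares it and pushes it to the fixed jaw
- cap_center (a point): centre (half-way up) of the white ribbed round cap: 49 diameter, 32 high, hollow, 40 g. At rest 5 below the rim; cap top 157 above the worktop, lower edge 9 above the shoulder. Three lugs are caught until the cap is 3 to 5 lower than at rest; then it turns anticlockwise (from above): free to lift straight up from 0.7 rad, best at 1.05, stops at about 1.5 rad
- cap_liner (a joint): how far the cap is pressed down on the bottle against the sprung rubber seal inside it, m: 0 = at rest or off the bottle, 0.005 = fully pressed. The spring takes 5 N to start and 14 N at 0.005, where it is solid. While pressed the seal rubs on the rim, so an unclamped bottle can turn with the cap; turning takes about 0.3 N m
- tumbler: clear drinking glass, 81 diameter, 93 high, left of the clamp; origin under its centre
- teal_cup: teal cup, 59 x 83 with its handle, 52 high; origin at its foot
- teaspoon: steel teaspoon lying flat, 130 x 26 x 11; origin under its middle
- lemon: yellow lemon, 78 x 55 x 56; origin at its underside
- bottle: the amber bottle itself, origin at the centre of its foot (see point bottle_mouth)
- cap: the white cap itself, origin at the centre of its lower edge, 16 below point cap_center
- white_cup: white cup, 62 x 90 with its handle, 55 high; origin at its foot
There are look-alikes about, which are no part of the job. What is shaped like the bottle but red is not meant.

How it is judged:
By the outcome, as a careful person would: the job done as asked, in the order asked, and still so for the second after the job is handed in, while the arm keeps its last pose, push and grip.
It also fails if it takes over 50 s, if anything falls off the work surface, if the arm or the gripper's body presses on something with over 40 N, if the wrist force passes 120 N, or if a joint passes its speed limit or range.

## Working session

There is one attempt and no reset: what is moved stays moved. The work goes in short steps, each a Python script; the robot and the scene stay as the last script left them, time stands still between calls to the robot, and variables do not carry over. Pictures are saved under pics/ and viewed, about 8 in all and at most 12, crops included, and the job is handed in when it is done.

```bash
mkdir -p pics; cat > h.py <<'E'
import numpy as np, cv2
from bench import ctrl
def par(n):
    p=ctrl.camera_params(n);K=np.array([[p['fx'],0,p['cx']],[0,p['fy'],p['cy']],[0,0,1.]]);return K,np.array(p['D'],float),np.array(p['pose'])
def pix(n,P):
    K,D,T=par(n);P=np.atleast_2d(P);c=(P-T[:3,3])@T[:3,:3]*[1,-1,-1]
    return cv2.projectPoints(c,np.zeros(3),np.zeros(3),K,D)[0][:,0]
def ray(n,uv,z):
    K,D,T=par(n);u=cv2.undistortPoints(np.array(uv,float).reshape(-1,1,2),K,D)[:,0]
    d=np.c_[u[:,0],-u[:,1],-np.ones(len(u))]@T[:3,:3].T;o=T[:3,3]
    return o+d*((np.array(z)-o[2])/d[:,2])[:,None]
E
python3 - <<'E'
from h import *
for n in('scene','top'):
    cv2.imwrite(f'pics/{n}0.png',ctrl.read_camera(n)); K,D,T=par(n);print(K[0,0],D,T.round(3).tolist())
print(ctrl.current_t())
E
```

```text
518.9138446543012 [-0.1014252  0.         0.         0.         0.       ] [[0.674, 0.535, -0.51, -0.016], [-0.739, 0.502, -0.45, -0.068], [0.015, 0.68, 0.733, 0.828], [0.0, 0.0, 0.0, 1.0]]
613.8530731972638 [-0.14210985  0.          0.          0.          0.        ] [[0.023, 0.995, -0.096, 0.335], [-1.0, 0.023, -0.009, 0.365], [-0.007, 0.096, 0.995, 1.43], [0.0, 0.0, 0.0, 1.0]]
0.1
```

View pics/scene0.png

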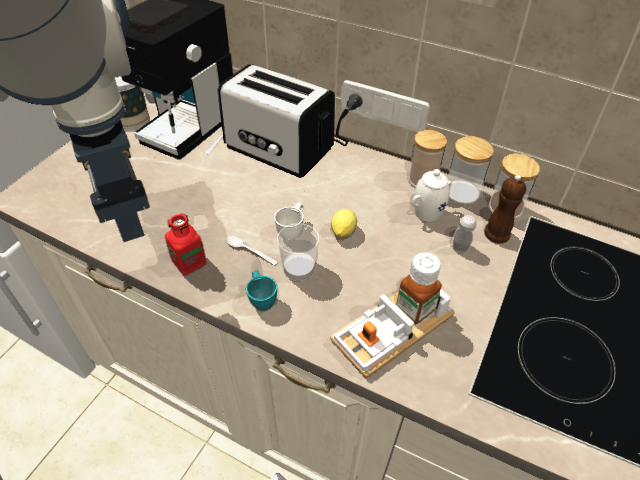

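View pics/top0.png

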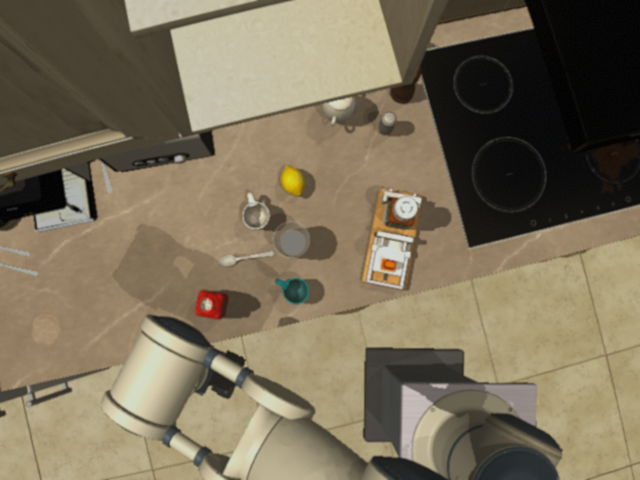

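The scene view shows the amber bottle in the clamp (cap at about 425,265, orange grip at 370,333) and a red decoy at 185,245. In the top view the cap is at about 405,207 and the grip at 389,265. Next I'll enlarge both crops.

```bash
python3 - <<'E'
from h import *
t=cv2.imread('pics/top0.png')[180:300,350:440]; s=cv2.imread('pics/scene0.png')[245:385,320:460]
a=cv2.resize(t,None,fx=5,fy=5,interpolation=cv2.INTER_CUBIC)[:600]; b=cv2.resize(s,None,fx=2.5,fy=2.5,interpolation=cv2.INTER_CUBIC)
c=np.zeros((600,800,3),np.uint8);c[:,:450]=a;c[:350,450:800]=b
cv2.imwrite('pics/crop1.png',c)
E
```

```text
(no output)
```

View pics/crop1.png

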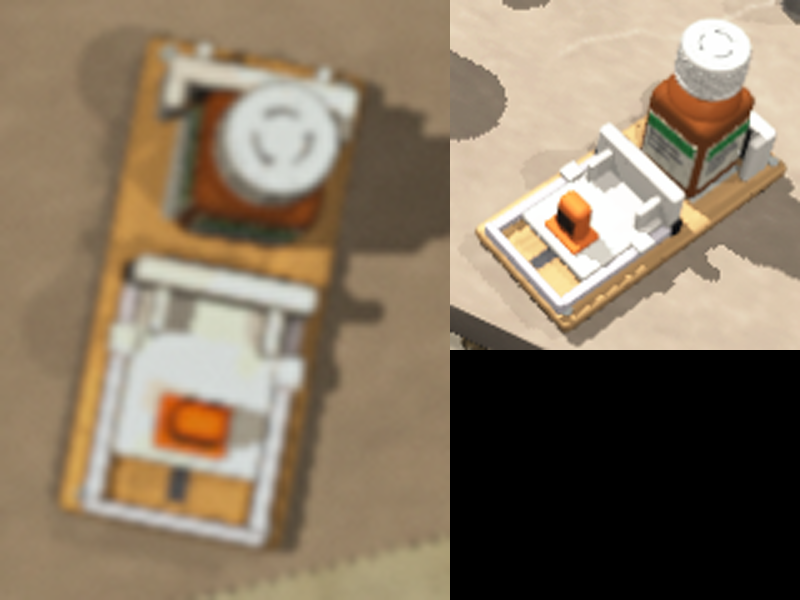

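```bash
cat > m.py <<'E'
from h import *
from scipy.optimize import least_squares
T=lambda u,v:(350+(u-2)/5,180+(v-2)/5); S=lambda u,v:(320+(u-450.7)/2.5,245+(v-.7)/2.5)
obs=[('top',T(150,38),(.058,.052,.018)),('top',T(365,80),(.058,-.052,.018)),('top',T(62,508),(-.168,.052,.018)),('top',T(297,548),(-.168,-.052,.018)),
('scene',S(478,232),(-.168,.052,.018)),('scene',S(566,324),(-.168,-.052,.018)),('scene',S(785,168),(.058,-.052,.018))]
def W(p,q):
    c,s=np.cos(p[2]),np.sin(p[2]);return np.array([p[0]+c*q[0]-s*q[1],p[1]+s*q[0]+c*q[1],q[2]])
f=lambda p:np.concatenate([pix(n,W(p,q))[0]-o for n,o,q in obs])
p0=np.r_[ray('top',[(400,215)],[.018])[0][:2],0.]
r=least_squares(f,p0,loss='soft_l1')
print(r.x,np.degrees(r.x[2]),f(r.x).round(1).reshape(-1,2).tolist())
p=r.x;Rinv=lambda w:(np.cos(p[2])*(w[0]-p[0])+np.sin(p[2])*(w[1]-p[1]),-np.sin(p[2])*(w[0]-p[0])+np.cos(p[2])*(w[1]-p[1]))
for n,uv,z in(('top',T(280,138),.157),('scene',S(713,43),.157),('top',T(192,421),.069),('scene',S(573,199),.069)):
    w=ray(n,[uv],[z])[0];print(n,w.round(4),np.round(Rinv(w),4))
E
python3 m.py
```

```text
[ 0.53807156  0.1793067  -0.16500152] -9.453890500014708 [[-0.4, -0.7], [0.3, -0.8], [-0.0, 0.5], [-2.7, 0.8], [-1.7, -0.3], [0.8, 3.5], [1.5, -0.2]]
top [0.5346 0.1792 0.157 ] [-0.0035 -0.0007]
scene [0.5365 0.1819 0.157 ] [-0.002   0.0023]
top [0.4202 0.2047 0.069 ] [-0.1204  0.0057]
scene [0.4226 0.2043 0.069 ] [-0.118   0.0057]
```

```bash
cat >> h.py <<'E'
def ori(a):
    "tool down, tool x at heading a (rad)"
    x=np.array([np.cos(a),np.sin(a),0]);y=np.array([0,0,-1.]);return np.c_[x,y,np.cross(x,y)]
E
python3 - <<'E'
from h import *
print(ctrl.current_eef_rot())
G=np.array([.4214,.2045]);yaw=np.radians(-9.5);d=np.array([np.cos(yaw),np.sin(yaw)])
P=lambda s,z:np.r_[G+d*s,z]
for k in(90,-90): print(k,ctrl.ik(P(-.046,.15),ori(yaw+np.radians(k))))
print(P(-.046,.15))
for k in (0,45,90,135,180,-45,-90,-135): print(k,np.round(ctrl.ik([.538,.179,.2],ori(yaw+np.radians(k))),0)[-1])
E
```

```text
[[ 3.56726358e-01 -4.95013239e-04 -9.34208788e-01]
 [ 9.34208236e-01 -1.02108158e-03  3.56726688e-01]
 [-1.13048782e-03 -9.99999356e-01  9.81987294e-05]]
90 [ 2.14890829e+01  1.50776152e+01  1.05234587e+02 -2.54444375e-14
  5.96877976e+01 -5.90109171e+01]
-90 [ 2.14890829e+01  1.50776152e+01  1.05234587e+02 -2.54444375e-14
  5.96877976e+01  1.20989083e+02]
[0.37603086 0.21209219 0.15      ]
0 22.0
45 -23.0
90 -68.0
135 -113.0
180 -158.0
-45 67.0
-90 112.0
-135 157.0
```

```bash
python3 - <<'E'
from h import *
G=np.array([.4214,.2045]);yaw=np.radians(-9.5);d=np.array([np.cos(yaw),np.sin(yaw)])
P=lambda s,z:np.r_[G+d*s,z]
ctrl.goto(P(-.048,.16),ori(yaw+np.pi/2)); ctrl.command_gripper(0.)
ctrl.move_l(P(-.048,.045),.12)
def st(m):
    w=ctrl.current_tool_pos();print(m,ctrl.current_t(),'s',((w[:2]-G)@d).round(4),w[2].round(4),np.round(ctrl.current_contact_force(),1))
st('down')
for s in (-.03,-.02,-.01,-.005,0,.005,.010):
    c=ctrl.move_l(P(s,.045),.03,contact_N=22); st(c)
    if c: break
cv2.imwrite('pics/top1.png',ctrl.read_camera('top'));cv2.imwrite('pics/scene1.png',ctrl.read_camera('scene'))
t=cv2.imread('pics/top1.png')[180:300,350:440]; s=cv2.imread('pics/scene1.png')[245:385,320:460]
c=np.zeros((600,800,3),np.uint8);c[:,:450]=cv2.resize(t,None,fx=5,fy=5,interpolation=2);c[:350,450:800]=cv2.resize(s,None,fx=2.5,fy=2.5,interpolation=2)
cv2.imwrite('pics/crop2.png',c)
E
```

```text
down 4.0667 s -0.0477 0.0454 [ 0.5 -0.1  0.4]
False 4.8167 s -0.0302 0.0449 [ 0.1  0.1 -0.2]
False 5.3 s -0.0199 0.045 [-0.7 -0.3  0.9]
False 5.7833 s -0.0099 0.0449 [-0.4 -0.3 -0.4]
False 6.1 s -0.0048 0.045 [ 0.6 -0.3  1. ]
False 6.4167 s 0.0002 0.045 [0.8 0.3 0.5]
False 6.7333 s 0.0052 0.045 [-0.6  0.3  0.3]
False 7.05 s 0.0102 0.045 [ 0.4  0.4 -0.2]
```

View pics/crop2.png

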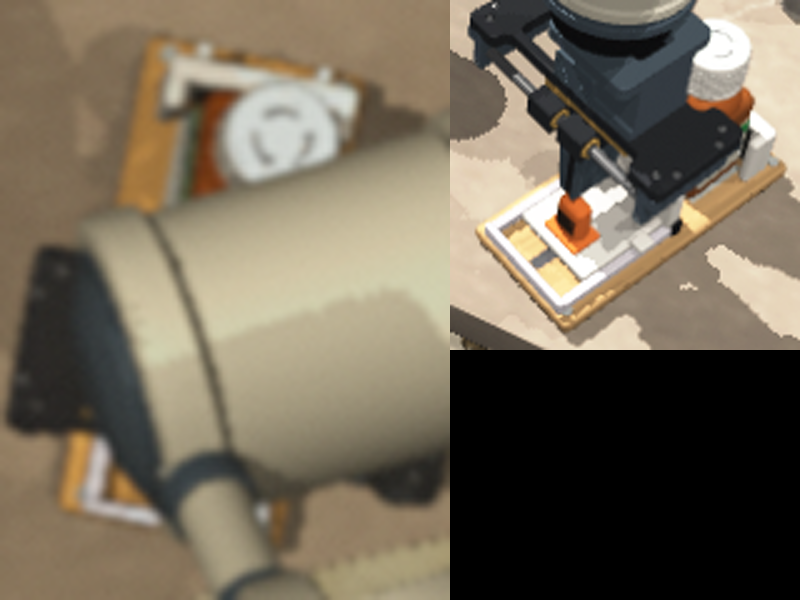

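The picture shows the fingers still spread, passing either side of the orange grip at (575,220), which hasn't moved. I'll check the gripper.

```bash
python3 - <<'E'
from h import *
print(ctrl.current_grip_width(),ctrl.current_t())
G=np.array([.4214,.2045]);yaw=np.radians(-9.5);d=np.array([np.cos(yaw),np.sin(yaw)])
P=lambda s,z:np.r_[G+d*s,z]
ctrl.move_l(P(-.048,.045),.12)
print(ctrl.command_gripper(0.0),ctrl.current_grip_width(),ctrl.current_t())
ctrl.sleep(.3);print(ctrl.current_grip_width())
E
```

```text
0.0015759611598924143 7.15
False 0.0036745070403682582 8.0
0.005196626400142597
```

```bash
python3 - <<'E'
from h import *
G=np.array([.4214,.2045]);yaw=np.radians(-9.5);d=np.array([np.cos(yaw),np.sin(yaw)])
ctrl.move_l(np.r_[G-d*.048,.12],.2)
s=ctrl.read_camera('scene');tp=ctrl.current_tool_pos();print(tp)
for q in (tp,np.r_[G,.069],tp+[0,0,.1]):
    u=pix('scene',q)[0];print(u);cv2.circle(s,tuple(int(x) for x in u),2,(255,0,255),1)
cv2.imwrite('pics/s2.png',cv2.resize(s[200:400,260:460],None,fx=3,fy=3,interpolation=2))
E
```

```text
[0.37370352 0.21226552 0.11963104]
[348.88832177 322.60035906]
[368.39925987 324.66948808]
[352.53452371 284.7614537 ]
```

View pics/s2.png

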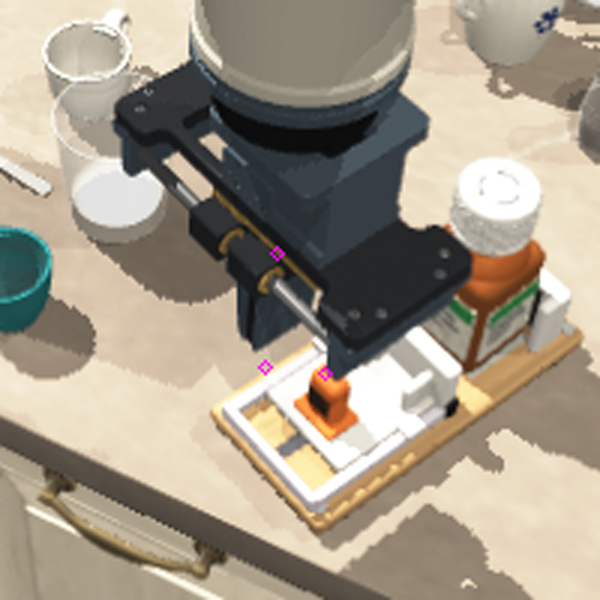

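The shut fingertips appear near crop (262,338), while the reported TCP projects to (265,367). So the tips may really be about 2 cm higher than reported. I'll check by touching the grip's top, which is known to be at z = 0.069.

```bash
python3 - <<'E'
from h import *
G=np.array([.4214,.2045])
ctrl.move_l(np.r_[G,.10],.2)
print(ctrl.move_l(np.r_[G,.03],.03,contact_N=5),ctrl.current_tool_pos(),ctrl.current_contact_force(),ctrl.current_t())
ctrl.move_l(np.r_[G,.08],.1)
E
```

```text
True [0.42139047 0.20453983 0.03469865] [-1.50709084 -0.67896206 11.67429439] 11.2167
```

```bash
python3 - <<'E'
from h import *
G=np.array([.4214,.2045])
ctrl.move_l(np.r_[G,.036],.1)
s=ctrl.read_camera('scene');tp=ctrl.current_tool_pos();print(tp,ctrl.current_contact_force())
b=cv2.resize(s[260:380,310:450],None,fx=5,fy=5,interpolation=2)
for q,c in ((tp,(255,0,255)),(np.r_[G,.069],(0,255,0))):
    u=(pix('scene',q)[0]-[310,260])*5;cv2.circle(b,tuple(int(x) for x in u),4,c,1)
cv2.imwrite('pics/s3.png',b)
ctrl.move_l(np.r_[G,.08],.1)
E
```

```text
[0.42105336 0.20438087 0.03542967] [-0.07494174 -0.19445008  0.18334845]
```

View pics/s3.png

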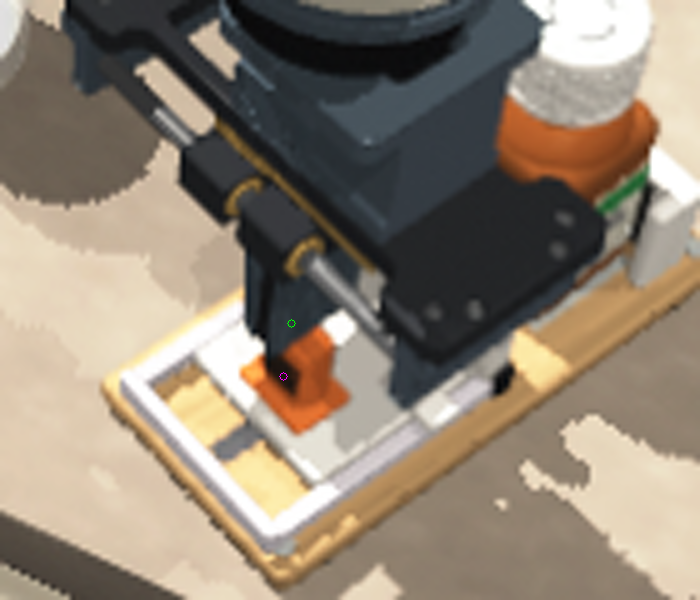

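The fingertip seems to cover the top of the grip at (290,335). I'll touch the bare worktop, known z = 0, to settle the height question.

```bash
python3 - <<'E'
from h import *
ctrl.move_l([.4214,.2045,.12],.3)
ctrl.move_l([.434,.045,.06],.3)
print(ctrl.move_l([.434,.045,-.05],.05,contact_N=5),ctrl.current_tool_pos(),ctrl.current_contact_force(),ctrl.current_t())
s=ctrl.read_camera('scene');tp=ctrl.current_tool_pos()
u=pix('scene',np.r_[tp[:2],0])[0];print(u);o=np.array([int(u[0])-70,int(u[1])-80])
b=cv2.resize(s[o[1]:o[1]+120,o[0]:o[0]+140],None,fx=5,fy=5,interpolation=2)
u=(u-o)*5;cv2.circle(b,tuple(int(x) for x in u),4,(255,0,255),1);cv2.imwrite('pics/s4.png',b)
ctrl.move_l([.434,.045,.10],.3)
E
```

```text
True [ 0.43401097  0.04500429 -0.03415995] [-1.89501306 -0.82082516 16.37830861] 15.725
[440.85864901 394.37057829]
```

View pics/s4.png

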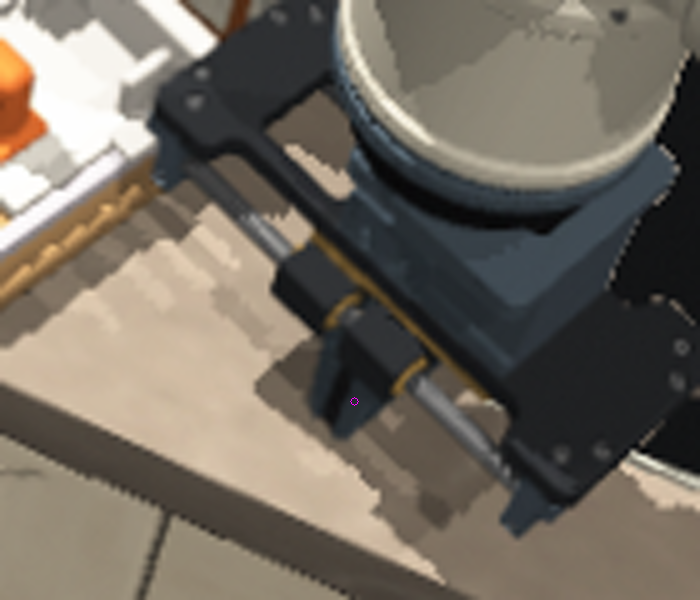

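The worktop touch happened at reported z = -0.034, and the lateral position agrees (marker 355,402 lies on the fingertip). So the tips sit about 33.5 mm higher than reported. I'll correct for this and push.

```bash
echo "DZ=-.0335" >> h.py; python3 - <<'E'
from h import *
G=np.array([.4214,.2045]);yaw=np.radians(-9.5);d=np.array([np.cos(yaw),np.sin(yaw)])
P=lambda s,z:np.r_[G+d*s,z+DZ]
ctrl.move_l(P(-.048,.12),.3)
ctrl.move_l(P(-.048,.047),.2)
def st(m):
    w=ctrl.current_tool_pos();print(m,round(ctrl.current_t(),2),'s',((w[:2]-G)@d).round(4),np.round(ctrl.current_contact_force(),1))
st('down')
c=ctrl.move_l(P(-.018,.047),.04,contact_N=30);st(c)
for i in range(14):
    if c: break
    c=ctrl.move_l(P(-.016+.002*i,.047),.03,contact_N=25); st(c)
E
```

```text
down 17.63 s -0.0478 [1.  0.1 0.5]
False 18.53 s -0.0185 [-6.   2.7  3.3]
False 18.78 s -0.0168 [-6.9  3.2  3.7]
False 19.03 s -0.015 [-6.6  3.   3.4]
False 19.28 s -0.013 [-7.3  2.2  3.7]
False 19.53 s -0.011 [-6.4  2.4  3.2]
False 19.78 s -0.0091 [-7.4  2.1  3.7]
False 20.03 s -0.0071 [-8.4  1.2  3.5]
False 20.28 s -0.0063 [-13.    6.2   7.1]
False 20.53 s -0.0064 [-24.5  12.5  14.5]
False 20.78 s -0.0065 [-34.9  18.9  21.6]
False 21.03 s -0.0065 [-45.2  25.4  29. ]
False 21.28 s -0.0065 [-54.1  30.2  35.3]
False 21.53 s -0.0066 [-64.1  35.   40.3]
False 21.78 s -0.0067 [-73.   39.7  45.3]
False 22.03 s -0.0067 [-84.9  46.   55.1]
```

The slide hit a firm stop at s = -0.0065. That puts the grip about 0.10 from the origin, as it should be when closed. I'll back off and look.

```bash
python3 - <<'E'
from h import *
G=np.array([.4214,.2045]);yaw=np.radians(-9.5);d=np.array([np.cos(yaw),np.sin(yaw)])
P=lambda s,z:np.r_[G+d*s,z+DZ]
ctrl.move_l(P(-.045,.047),.15);ctrl.move_l(P(-.06,.25),.35)
print(ctrl.current_contact_force().round(1))
ctrl.command_gripper(1.0)
a=ctrl.read_camera('top');b=ctrl.read_camera('scene');print(ctrl.current_t())
cv2.imwrite('pics/t5.png',a);cv2.imwrite('pics/s5.png',b)
c=np.zeros((600,800,3),np.uint8);c[:,:450]=cv2.resize(a[180:300,350:440],None,fx=5,fy=5,interpolation=2);c[:350,450:800]=cv2.resize(b[245:385,320:460],None,fx=2.5,fy=2.5,interpolation=2)
cv2.imwrite('pics/crop5.png',c)
E
```

```text
[ 0.4  0.3 -0.1]
24.775
```

View pics/crop5.png

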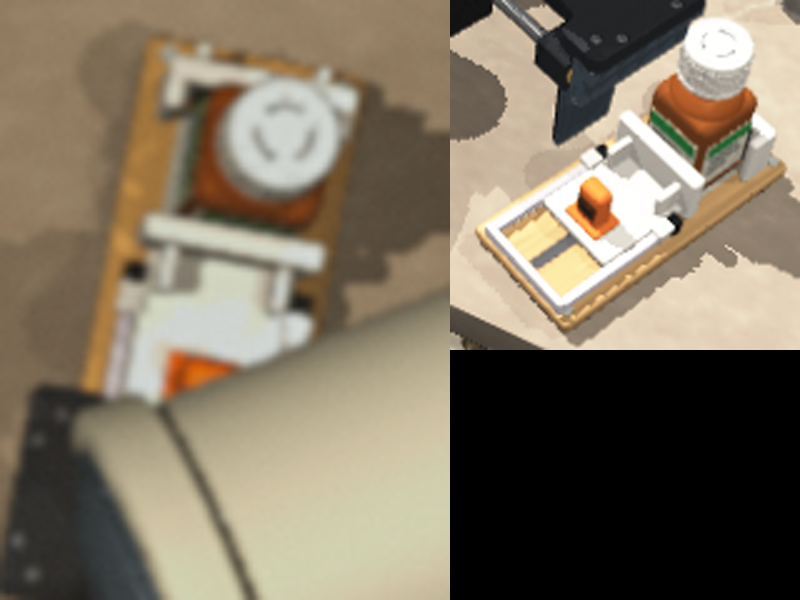

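The clamp is closed on the squared-up bottle. The cap top is at about (284,134) in the top crop and (718,43) in the scene crop. Next: grasp the cap and press.

```bash
cat > g.py <<'E'
from h import *
T=lambda u,v:(350+(u-2)/5,180+(v-2)/5); S=lambda u,v:(320+(u-450.7)/2.5,245+(v-.7)/2.5)
a=ray('top',[T(284,134)],[.157])[0];b=ray('scene',[S(718,43)],[.157])[0];print(a,b)
C=((a+b)/2)[:2];yaw=np.radians(-9.5);R=ori(yaw)
def st(m):print(m,round(ctrl.current_t(),2),ctrl.current_tool_pos().round(4),'F',np.round(ctrl.current_contact_force(),1),'T',np.round(ctrl.current_wrist_torque(),2),'w',round(ctrl.current_grip_width()*91,1))
ctrl.goto(np.r_[C,.19+DZ],R)
print(ctrl.move_l(np.r_[C,.130+DZ],.08,contact_N=8));st('at')
print(ctrl.command_gripper(0.));st('grip')
E
python3 g.py
```

```text
[0.53629708 0.1775378  0.157     ] [0.53885037 0.17939081 0.157     ]
False
at 26.98 [0.5379 0.1786 0.0969] F [-0.1  1.   0.4] T [-0.05  0.03 -0.05] w 91.3
False
grip 27.71 [0.5375 0.1784 0.0965] F [-0.7  0.8 -0.2] T [-0.08  0.1   0.05] w 48.4
```

```bash
cat > p.py <<'E'
from h import *
def st(m):print(m,round(ctrl.current_t(),2),ctrl.current_tool_pos().round(4),'F',np.round(ctrl.current_contact_force(),1),'T',np.round(ctrl.current_wrist_torque(),2),'w',round(ctrl.current_grip_width()*91,1))
p=ctrl.current_tool_pos();z0=p[2]
for i in range(1,14):
    ctrl.move_l(np.r_[p[:2],z0-.001*i],.02)
    st(i)
    if ctrl.current_contact_force()[2]>20 or z0-ctrl.current_tool_pos()[2]>.0058: break
E
python3 p.py
```

```text
1 27.96 [0.5377 0.1785 0.0957] F [-1.8  0.   5.3] T [-0.14  0.31  0.01] w 48.8
2 28.21 [0.5378 0.1785 0.0948] F [-2.  -0.6  7.4] T [-0.13  0.33 -0.02] w 48.6
3 28.46 [0.5379 0.1785 0.0939] F [-1.  -1.1  8.4] T [-0.19  0.4   0.04] w 48.7
4 28.71 [0.5379 0.1785 0.093 ] F [-1.8 -1.  10.7] T [-0.2   0.45  0.04] w 48.6
5 28.96 [0.538  0.1786 0.0921] F [-2.4  0.1 12.7] T [-0.18  0.46 -0.06] w 48.5
6 29.21 [0.5382 0.1786 0.0914] F [-2.3 -0.2 15.9] T [-0.24  0.56 -0.01] w 48.3
7 29.46 [0.5385 0.1787 0.0911] F [-4.9 -1.2 26.1] T [-0.26  0.9   0.01] w 48.8
```

```bash
cat > r.py <<'E'
from h import *
def st(m):print(m,round(ctrl.current_t(),2),ctrl.current_tool_pos().round(4),'F',np.round(ctrl.current_contact_force(),1),'T',np.round(ctrl.current_wrist_torque(),2),'w',round(ctrl.current_grip_width()*91,1))
yaw=np.radians(-9.5);p=np.array([.5379,.1785,.0902]);ctrl.move_l(p,.02);st('ease')
for a in (10,20,30,40,50,60,64):
    ctrl.move_l(p,.02,ori=ori(yaw+np.radians(a)));st(a)
R=ctrl.current_eef_rot();print(np.degrees(np.arctan2(R[1,0],R[0,0]))+9.5)
s=ctrl.read_camera('scene');cv2.imwrite('pics/s6.png',cv2.resize(s[220:370,340:490],None,fx=4,fy=4,interpolation=2))
E
python3 r.py
```

```text
ease 29.71 [0.5386 0.1787 0.0912] F [-2.1 -0.4 16.4] T [-0.16  0.56  0.  ] w 48.4
10 30.03 [0.5389 0.1787 0.0912] F [ 0.  -0.4 14. ] T [-0.11  0.19  0.05] w 48.6
20 30.36 [0.539  0.1787 0.0912] F [-0.5  0.1 14.3] T [-0.15  0.14  0.06] w 48.5
30 30.68 [0.539  0.1788 0.0912] F [-0.4  0.7 14.5] T [-0.06  0.12  0.03] w 48.4
40 31.01 [0.539  0.1787 0.0912] F [-0.2  0.7 14.9] T [-0.09  0.16  0.03] w 48.4
50 31.33 [0.539  0.1787 0.0912] F [ 0.4  1.2 15.2] T [-0.08  0.12  0.05] w 48.3
60 31.66 [0.5389 0.1787 0.0912] F [-0.9  0.3 14.4] T [-0.03  0.12  0.02] w 49.0
64 31.91 [0.539  0.1787 0.0912] F [-0.5 -0.7 14.1] T [-0.05  0.09  0.08] w 48.6
64.03703367028228
```

View pics/s6.png

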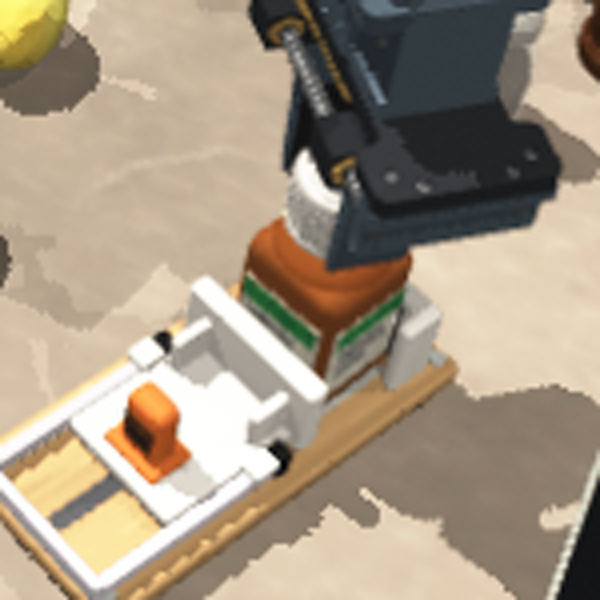

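The bottle is still square in the closed clamp and the cap is gripped. I'll lift carefully and watch Fz for a caught lug.

```bash
cat > l.py <<'E'
from h import *
def st(m):print(m,round(ctrl.current_t(),2),ctrl.current_tool_pos().round(4),'F',np.round(ctrl.current_contact_force(),1),'T',np.round(ctrl.current_wrist_torque(),2),'w',round(ctrl.current_grip_width()*91,1))
for z in (.093,.0955,.0965,.0975,.099,.101,.104,.108):
    ctrl.move_l([.5388,.1786,z],.02);st(z)
    if ctrl.current_contact_force()[2]<-4: break
E
python3 l.py
```

```text
0.093 32.26 [0.5391 0.1788 0.0936] F [-2.4  0.6  9.7] T [ 0.08  0.38 -0.07] w 48.6
0.0955 32.53 [0.539  0.1787 0.0959] F [-0.7 -0.2  5.4] T [ 0.1   0.2  -0.04] w 48.7
0.0965 32.78 [0.5387 0.1786 0.0964] F [-0.8 -0.4 -0.5] T [-0.08  0.03 -0.02] w 48.8
0.0975 33.03 [0.5388 0.1786 0.0975] F [-0.4 -0.5 -0.3] T [ 0.01 -0.    0.04] w 48.7
0.099 33.28 [0.5389 0.1786 0.0991] F [-1.2  1.  -0.5] T [-0.04  0.01 -0.01] w 48.4
0.101 33.53 [0.5389 0.1786 0.1011] F [-0.3  0.2 -1.7] T [-0.06 -0.02 -0.03] w 48.4
0.104 33.83 [0.5389 0.1786 0.1042] F [ 0.6 -0.1 -0.4] T [ 0.   -0.03  0.03] w 48.3
0.108 34.18 [0.5389 0.1787 0.1082] F [ 0.2  0.2 -1.1] T [-0.03  0.06  0.01] w 48.7
```

```bash
python3 - <<'E'
from h import *
ctrl.move_l([.5388,.1786,.1475],.08);ctrl.sleep(.3)
print(ctrl.current_tool_pos(),ctrl.current_contact_force(),ctrl.current_grip_width()*91,ctrl.current_t(),ctrl.current_eef_rot().round(3)[2])
s=ctrl.read_camera('scene');cv2.imwrite('pics/s7.png',cv2.resize(s[150:400,220:490],None,fx=2.4,fy=2.4,interpolation=2))
E
```

```text
[0.53861755 0.1785464  0.14713162] [-0.07314226  0.34614551 -0.59167001] 48.338366857205465 35.125 [-0. -1.  0.]
```

View pics/s7.png

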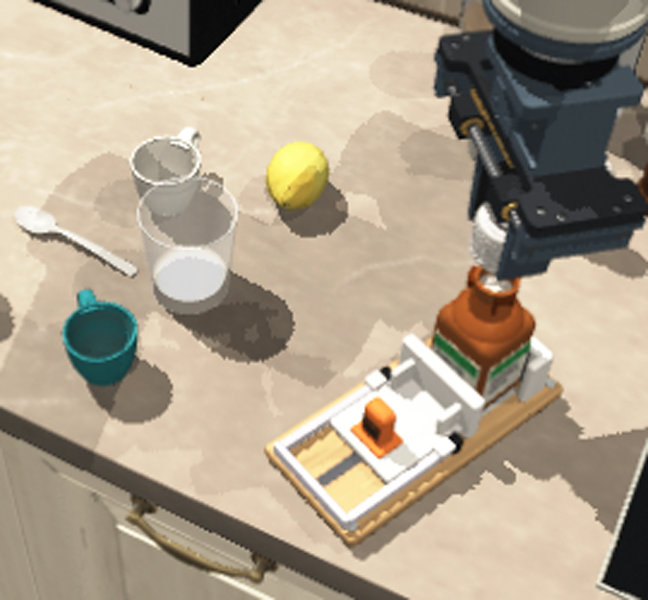

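The cap (at 490,235) is off and in the gripper. The open bottle neck (at 493,285) is visible, the bottle stands in the closed clamp and the breakfast things haven't moved. Handing in.

```bash
python3 -c "
from bench import ctrl
ctrl.sign_off();print(ctrl.current_t())"
```

```text
the job is handed in; nothing more can be done
the job is handed in; nothing more can be done
```

The bottle is open and the job was handed in at about 35 s of the 50 s. I closed the clamp to its end stop, gripped the cap and pressed it 5 mm. I then turned it 64° anticlockwise and lifted it off.

**Last checks:**
- **Cap:** it is gripped and level (width 48.3 mm, load about 0.6 N). Its lower edge is roughly 3 cm above the rim.
- **Scene:** the last picture shows the open bottle standing square in the closed clamp, with the breakfast things where they were.

**What went wrong or disagreed:**
- **Tool height:** the reported TCP height was about 33.5 mm lower than the real fingertips. My first push therefore passed over the grip without touching it. Touching the grip's top and the worktop gave the same offset, and I corrected for it.
- **Overpressed end stop:** the contact threshold restarted on each short step, so the fingers pushed the end stop to about 111 N on the wrist. That is under the 120 N limit but far more than needed. It was the fingers that pushed, so I don't expect the 40 N body limit to apply, but I couldn't confirm that.
- **Turning torque:** the wrist showed well under the stated 0.3 N m. I only read it at rest after each step. The cap lifted free without catching.

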